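Centre the top-heavy water tower on its foundation

ROBOT

A 6-joint arm with a two-finger parallel gripper is mounted at the origin on a cart in front of the work surface, level with it; the furniture and walls round the work are solid. World frame = base frame: x ahead of the robot, y to its left, z up, the work surface at z = 0. Lengths are in mm, angles in rad, forces in N, time in s.
With the tool pointing down it reaches from about 350 to 775 mm from the base axis. Payload 7.3 kg.
Tool frame: the origin (TCP) lies at the centre of the arm's flange, where the gripper is bolted on; the fingertips stand 178 mm ahead of it and the grasp point (between the pads) lies 159 mm ahead of it; z points along the fingers, y is the direction in which the jaws open and shut (so a half turn about z gives the same grasp; the last joint's range is limited). The gripper opens to 92 mm and grips with 3 to 60 N. Pads are 19 mm wide; open, the fingers measure 130 mm over their backs; the gripper's body (75 mm by 190 mm) begins 47 mm behind the grasp point.
Start: joints at [1.138, 0.342, 1.524, -0, 1.275, -0.146], TCP at [148.492, 503.565, 404.741] pointing down, gripper open.
Joint ranges: [-2.53, 2.53], [-0.77, 2.02], [0.04, 2.7], [-1, 4.14], [0.28, 2.66], [-3.11, 3.11]. Speed limits (rad/s): [2.57, 2.57, 3.14, 3.14, 3.14, 3.14].

INTERFACE

Orientations are given as [roll, pitch, yaw] about the fixed x, y, z axes, in that order (R = Rz(yaw) Ry(pitch) Rx(roll)).
In Python, from plant import get_obs, capture, close_job gives the robot as it stands. The module is installed in compiled form; this text tells all that it offers.
- The arm moves only by the shell command python3 -m pendant 'ROWS'. ROWS is JSON, a list of rows, each a list of 3 entries, a list of its own where there are three numbers: the shift along the tool's x, y, z in m, then the turn, a rotation vector about the tool's x, y, z in rad, then the finger opening in m, from 0 to 0.0918. In form: [[[tx, ty, tz], [wx, wy, wz], fingers], ...]. A call has 1 to 10 rows; each row is the pose to reach, as a shift and turn from the pose commanded when the call began, along the tool's axes at that moment; what a row does not reach only later rows make up. A row lasts 1/12 s, in which the tool goes at most 41.7 mm and 7.16 degrees, less where a joint would pass 70% of its speed; a pose out of reach is approached as far as the arm can. A call with a gripper value outside its range is refused whole. The fingers move at their own pace and stop on an object; the grip force is fixed at half the most. Time passes only in rows, so rows that repeat a pose let the fingers close. It gives the time, the measured TCP pose, the force and the opening at its end, in the units of the state.
- get_obs(): the state, without advancing time (a new reading comes with each control period).
- capture(name): name is "side" or "top" or "wrist"; returns a dict with "color" (420x560x3 uint8, red, green, blue), "mtx" (3x3 intrinsics, pixels), "rvec" (rotation vector, rad) and "tvec" (3), from world to camera coordinates, as OpenCV has them. Camera axes: x right, y down, z forward; pixel columns grow to the right and rows downward; lengths in mm; the calibration is good to about 2 mm. A picture is of the moment at which its call begins. There is no depth.
- close_job(): hands the job in, once; it reports no verdict.
The state is a dict: "time": time; "joint_positions": joint angles; "dq": joint speeds; "tau": joint torques, N m; "tool_pos": TCP position; "tcp_rot": TCP orientation; "contact_force": force on the tool from outside, world axes, zero at the start; "moment": the same for the moment, N m; "grip_width": finger opening in mm.
Only numpy, scipy, OpenCV 4.12 (cv2) and the standard library are available. Lean on these libraries where they do the work, as an engineer would, in place of code of your own. Each camera call takes 0.05 s, during which the arm holds its last target. There are 200 camera calls.

TASK

The little model water tower stands off-centre on its round concrete foundation. With light pushes or taps of the fingertips low on its foot, slide it until the foot stands wholly inside the dark ring on the foundation, then leave it standing there upright. It is top-heavy: push gently, do not grip it, tip it, pick it up or let it fall off, and leave the other things on the board and the green boxcar behind it where they are.

Things in the scene. Friction and masses are not known exactly. Their poses are not given: they have to be found in the camera images.
- tower: loose top-heavy model water tower, round, 61 mm tall, about 60 g: brick drum foot 32 mm across, 12 mm high (widest part); white shaft 15 mm across up to 33 mm; steel tank 29 mm across at 40 to 56 mm, holding most of the weight. It slides (friction about 0.6) if pushed on the foot, about 5 mm above the foundation. Origin: centre of the foot's underside, z up; yaw means nothing
- plinth_top (a point): centre of the top of the fixed round concrete foundation: 68 mm across, 47 mm above the table (25 mm high, fixed on an 8 mm plywood board, 160 x 380 mm, that lies across the rails, its top at 22 mm). A flat dark ring, 40 mm inside and 43 mm outside diameter, is painted concentric on it; the 32 mm foot lies inside the ring when less than 4 mm off-centre. z up; yaw means nothing
- pot_green: paint pot with white cap, 33 mm across, 30 mm high, loose on the board to the left of the foundation, 10 cm or more from its centre; bystander, leave alone. Origin at the centre of its underside
- pot_brown: paint pot with white cap, 33 mm across, 30 mm high, loose on the board at its right end, 13 cm or more from the foundation's centre; bystander, leave alone. Origin at the centre of its underside
- terminals: white terminal block, 17 x 60 x 17 mm, long side roughly across the table, parallel to x, loose on the board right of the foundation, 9 cm or more from its centre; bystander, leave alone. Origin at the centre of its underside, y along its length
- signal_house: model signal box, grey walls, flat green roof, 53 x 78 x 66 mm, loose at the far left corner of the board, 10 cm or more left of the foundation's centre; bystander, leave alone. Origin at the centre of its underside
- boxcar_green: green model boxcar, 34 x 129 x 48 mm, loose, on the siding beyond the work; bystander, leave alone. Origin at the centre of its underside, y along its length

How it is judged:
By the outcome, as a careful person would: the job done as asked, in the order asked, and still so for the second after the job is handed in, with the robot touching nothing.
It also fails if it takes over 64 s, if anything falls off the work surface, if the arm or the gripper's body presses on something with over 40 N, if the wrist force passes 120 N, or if a joint passes its speed limit or range.

## Working session

There is one attempt and no reset: what is moved stays moved. The work goes in short steps, Python scripts to look and compute and a shell command to move; the robot and the scene stay as the last step left them, time stands still between calls to the robot, and variables do not carry over. Pictures are saved under pics/ and viewed, about 8 in all and at most 12, crops included, and the job is handed in when it is done.

```bash
mkdir -p pics; cat > h.py <<'E'
import numpy as np,cv2
from plant import get_obs,capture
def snap(n,f,crop=None,s=1):
    c=capture(n); im=c["color"][:,:,::-1].copy()
    if crop: x0,y0,x1,y1=crop; im=im[y0:y1,x0:x1]
    im=cv2.resize(im,None,fx=s,fy=s,interpolation=cv2.INTER_CUBIC); cv2.imwrite("pics/"+f,im); return c
def ray(c,u,v,z):
    R=cv2.Rodrigues(np.array(c["rvec"],float))[0]; t=np.array(c["tvec"],float).ravel()
    d=R.T@np.linalg.inv(np.array(c["mtx"]))@np.array([u,v,1.]); o=-R.T@t
    return o+d*(z-o[2])/d[2]
def proj(c,P):
    return cv2.projectPoints(np.array(P,float).reshape(-1,3),np.array(c["rvec"],float),np.array(c["tvec"],float),np.array(c["mtx"],float),None)[0].reshape(-1,2)
E
python3 - <<'E'
from h import *
o=get_obs(); print({k:np.round(v,3) for k,v in o.items()})
for n in("side","top"):
    c=snap(n,n+"1.png"); R=cv2.Rodrigues(np.array(c["rvec"],float))[0]
    print(n,np.round(-R.T@np.ravel(c["tvec"])),np.round(R[2],2),c["mtx"][0][0])
E
```

```text
{'time': np.float64(0.0), 'joint_positions': array([ 1.138,  0.343,  1.525,  0.   ,  1.275, -0.146]), 'dq': array([-0.001,  0.   ,  0.001, -0.002,  0.001,  0.001]), 'tau': array([ -0.   , -43.125, -24.422,   0.072,   0.056,  -0.   ]), 'tool_pos': array([148.418, 503.434, 404.04 ]), 'tcp_rot': array([-3.14 , -0.   ,  2.855]), 'contact_force': array([-0.796,  0.442,  0.272]), 'moment': array([ 0.019,  0.   , -0.017]), 'grip_width': np.float64(91.824)}
side [ 199. -552.  534.] [ 0.41  0.74 -0.53] 415.1318462193572
top [ 346.   72. 1064.] [ 0.21 -0.02 -0.98] 442.4299870095817
```

View pics/side1.png

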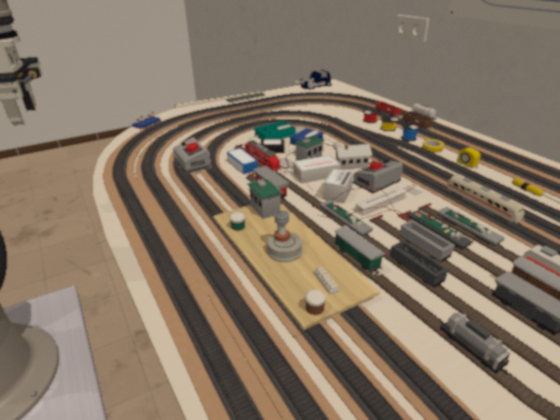

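View pics/top1.png

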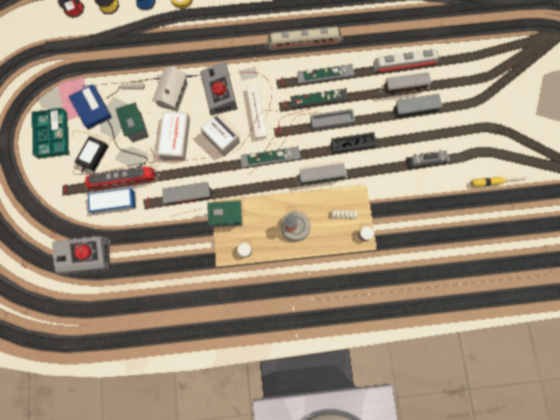

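The board is at side (295,260) and top (295,225), with the foundation at about side (284,247) and top (295,226). I'll zoom in on both.

```bash
python3 - <<'E'
from h import *
a=capture("side");b=capture("top")
def cr(c,x0,y0,w,h,s): return cv2.resize(c["color"][y0:y0+h,x0:x0+w,::-1],None,fx=s,fy=s,interpolation=cv2.INTER_CUBIC)
A=cr(a,254,200,60,72,6.5)[:468,:390];B=cr(b,265,196,60,72,6.5)[:468,:390]
cv2.imwrite("pics/z1.png",np.hstack([A,B]))
print(ray(b,295,226,47),ray(a,284,247,47))
E
```

```text
[530.14379669  19.76664518  47.        ] [520.96339732   1.80049311  47.        ]
```

View pics/z1.png

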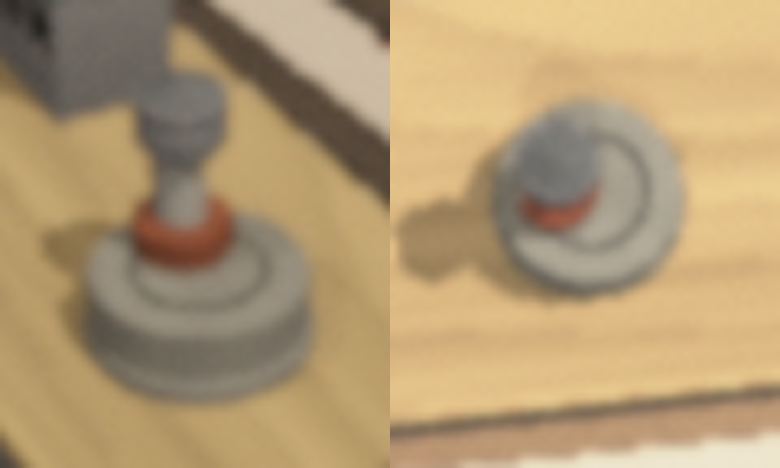

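```bash
cat >> h.py <<'E'
def toolR():
    r,p,y=get_obs()["tcp_rot"]
    X=cv2.Rodrigues(np.array([r,0,0.]))[0];Y=cv2.Rodrigues(np.array([0,p,0.]))[0];Z=cv2.Rodrigues(np.array([0,0,y]))[0]
    return Z@Y@X
def shift(P): # world TCP target mm -> tool shift m
    o=get_obs(); return np.round(toolR().T@(np.array(P)-o["tool_pos"])/1000,4)
E
python3 - <<'E'
from h import *
a=capture("side");b=capture("top");w=capture("wrist")
S=lambda X,Y:(254+X/6.5,200+Y/6.5); T=lambda X,Y:(265+(X-390)/6.5,196+Y/6.5)
print("plinth side/top",ray(a,*S(198,272),47),ray(b,*T(590,192),47))
# foot: side bottom front edge, top bottom edge
print("foot top-rim centre side",ray(a,*S(183,215),59),"top",ray(b,*T(560,189),59))
print("tank top centre: side",ray(a,*S(182,88),103),"top",ray(b,*T(558,152),103))
R=cv2.Rodrigues(np.array(w["rvec"],float))[0];cw=-R.T@np.ravel(w["tvec"])
t=toolR();print("cam in tool",t.T@(cw-get_obs()["tool_pos"]),"axis in tool",t.T@R[2],w["mtx"][0])
print(shift([525,10,380]))
E
```

```text
plinth side/top [530.18396912  15.70814473  47.        ] [531.03909759  17.85423114  47.        ]
foot top-rim centre side [532.84431952  29.06305624  59.        ] top [531.08398138  28.96697288  59.        ]
tank top centre: side [534.3982056   31.49812737 103.        ] top [535.80276752  30.08776922 103.        ]
cam in tool [71.99272371  0.28840855 20.88802694] axis in tool [-2.70679326e-01 -2.27068952e-04  9.62669544e-01] [378.42126904   0.         281.08711933]
[-0.5007 -0.3669  0.0247]
```

```bash
R='[[-0.504,-0.352,0.024],[0,0,0],0.06]'; true
python3 -m pendant '[[[-0.504,-0.352,0.024],[0,0,0],0.06],[[-0.504,-0.352,0.024],[0,0,0],0.06],[[-0.504,-0.352,0.024],[0,0,0],0.06],[[-0.504,-0.352,0.024],[0,0,0],0.06],[[-0.504,-0.352,0.024],[0,0,0],0.06],[[-0.504,-0.352,0.024],[0,0,0],0.06],[[-0.504,-0.352,0.024],[0,0,0],0.06],[[-0.504,-0.352,0.024],[0,0,0],0.06],[[-0.504,-0.352,0.024],[0,0,0],0.06],[[-0.504,-0.352,0.024],[0,0,0],0.06]]'
python3 -c "
from h import *
print(shift([532,23,380]))"
```

```text
time: 1.18
tool_pos: [409.3, 176.4, 388.7]
tcp_rot: [3.141, 0.001, 2.855]
contact_force: [1.0, 1.4, -0.5]
grip_width: 59.7
[-0.1611 -0.1125  0.0087]
```

```bash
python3 -m pendant '[[[-0.161,-0.112,0.009],[0,0,0],0.06],[[-0.161,-0.112,0.009],[0,0,0],0.06],[[-0.161,-0.112,0.009],[0,0,0],0.06],[[-0.161,-0.112,0.009],[0,0,0],0.06],[[-0.161,-0.112,0.009],[0,0,0],0.06],[[-0.161,-0.112,0.009],[0,0,0],0.06],[[-0.161,-0.112,0.009],[0,0,0],0.06],[[-0.161,-0.112,0.009],[0,0,0],0.06]]'
python3 - <<'E'
from h import *
w=capture("wrist"); p=proj(w,[[530.5,17,47],[533,30,59]]); print(p)
x,y=p[0].astype(int); x0,y0=max(x-90,0),max(y-75,0); print(x0,y0)
cv2.imwrite("pics/w1.png",cv2.resize(w["color"][y0:y0+150,x0:x0+180,::-1],None,fx=4,fy=4,interpolation=cv2.INTER_CUBIC))
E
```

```text
time: 1.85
tool_pos: [530.8, 25.7, 379.2]
tcp_rot: [3.141, -0.001, 2.854]
contact_force: [0.6, 0.2, -0.2]
grip_width: 59.8
[[270.69055573 195.67621791]
 [286.47593233 197.5742562 ]]
180 120
```

View pics/w1.png

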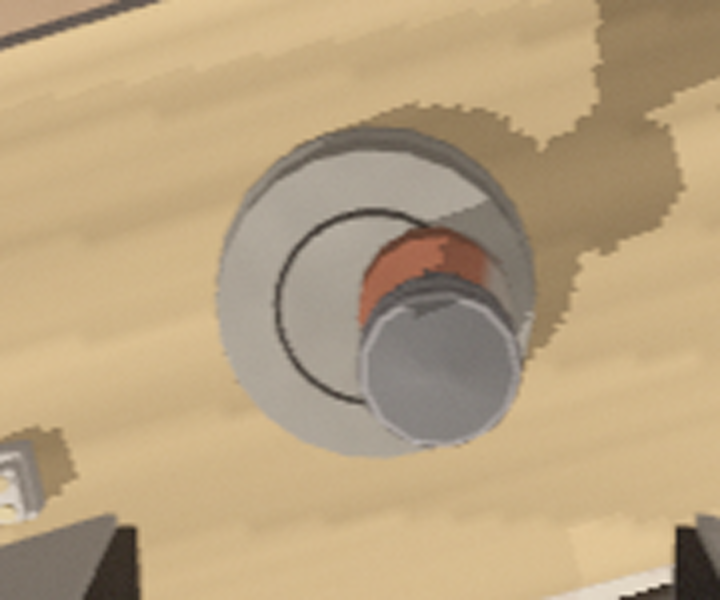

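The ring's left, top and bottom edges are at crop (276,305), (372,210) and (365,402). The foot's visible near edge runs from (360,320) through (375,262) and (425,228) to (485,255). I'll fit circles to rays.

```bash
cat >> h.py <<'E'
from scipy.optimize import least_squares
def circ(P,r=None):
    P=np.array(P)[:,:2]
    if r: f=lambda q:np.hypot(*(P-q[:2]).T)-r; q0=list(P.mean(0))
    else: f=lambda q:np.hypot(*(P-q[:2]).T)-q[2]; q0=list(P.mean(0))+[20]
    s=least_squares(f,q0,loss="soft_l1"); return s.x,np.sqrt(np.mean(f(s.x)**2))
def measure(w,guess):
    """guess: plinth centre xy. ring = dark thin pixels; foot = red pixels' outer edge facing camera"""
    im=w["color"]; hsv=cv2.cvtColor(im,cv2.COLOR_RGB2HSV); g=cv2.cvtColor(im,cv2.COLOR_RGB2GRAY)
    bh=cv2.morphologyEx(g,cv2.MORPH_BLACKHAT,np.ones((5,5)))
    v,u=np.nonzero(bh>35); P=np.array([ray(w,a,b,47) for a,b in zip(u,v)]); d=np.hypot(*(P[:,:2]-guess).T)
    k=(abs(d-20.75)<4); k&=hsv[v,u,1]<60
    ring=circ(P[k],20.75); free=circ(P[k])
    for _ in range(2):
        d=np.hypot(*(P[:,:2]-ring[0][:2]).T); kk=(abs(d-20.75)<1.5)&(hsv[v,u,1]<60); ring=circ(P[kk],20.75)
    red=((hsv[...,0]<12)|(hsv[...,0]>172))&(hsv[...,1]>95)
    v,u=np.nonzero(red); Q=np.array([ray(w,a,b,47) for a,b in zip(u,v)]); near=np.hypot(*(Q[:,:2]-ring[0][:2]).T)<40; u,v=u[near],v[near]
    m=np.zeros(g.shape,np.uint8); m[v,u]=255
    # outer edge: topmost pixel per column, (image-up side faces camera)
    top=[(a,v[u==a].min()-.5) for a in np.unique(u)]
    F=[ray(w,a,b,47) for a,b in top]
    return ring,kk.sum(),free,circ(F,16),circ(F),np.round(proj(w,F)[::4])
E
python3 - <<'E'
from h import *
w=capture("wrist")
for r in measure(w,np.array([530.5,17])): print(r)
C=lambda L,z:[ray(w,180+X/4-.4,120+Y/4-.4,z) for X,Y in L]
print("hand ring",circ(C([(276,305),(372,210),(365,402),(300,240),(300,370),(330,218)],47),20.75))
L=[(360,320),(361,300),(375,262),(400,238),(425,228),(445,228)]
print("hand foot",circ(C(L,47),16),circ(C(L,59),16))
print("tank",ray(w,180+441/4,120+370/4,103))
E
```

```text
(array([532.10093777,  18.86660866]), np.float64(0.48535277145821665))
161
(array([532.06036259,  18.8103029 ,  20.69447433]), np.float64(0.4841340503177077))
(array([534.44188679,  31.12284679]), np.float64(0.3852494875525157))
(array([533.12655013,  31.1093475 ,  14.8628285 ]), np.float64(0.2967028031067883))
[[269. 197.]
 [273. 184.]
 [277. 181.]
 [281. 178.]
 [285. 177.]
 [289. 176.]
 [293. 178.]
 [297. 180.]]
hand ring (array([531.59840067,  18.91845328]), np.float64(0.2198677081956442))
hand foot (array([534.49567484,  32.06256506]), np.float64(0.30393374980107674)) (array([532.33085351,  33.02168345]), np.float64(0.2007985889529779))
tank [533.6097436   32.40196231 103.        ]
```

```bash
python3 -c "
from h import *
o=get_obs();print(o['tool_pos'],o['tcp_rot'],shift([534.3,31.5,260]))"
```

```text
[530.51992035  26.4675814  379.63364095] [ 3.14131151e+00 -2.97809769e-04  2.85614902e+00] [-0.0022  0.0059  0.1196]
```

```bash
python3 -m pendant '[[[-0.002,0.006,0.0],[0,0,-0.10],0.05],[[-0.002,0.006,0.03],[0,0,-0.10],0.05],[[-0.002,0.006,0.06],[0,0,-0.10],0.05],[[-0.002,0.006,0.09],[0,0,-0.10],0.05],[[-0.002,0.006,0.11],[0,0,-0.10],0.05],[[-0.002,0.006,0.12],[0,0,-0.10],0.05],[[-0.002,0.006,0.12],[0,0,-0.10],0.05],[[-0.002,0.006,0.12],[0,0,-0.10],0.05]]'
python3 - <<'E'
from h import *
w=snap("wrist","w2.png",(130,60,430,285),2.5)
for r in measure(w,np.array([532,19]))[:5]: print(r)
o=get_obs();print(o['tool_pos'],o['tcp_rot'],shift([534.3,31.5,229]))
E
```

```text
time: 2.62
tool_pos: [534.9, 31.2, 260.2]
tcp_rot: [3.141, 0.001, 2.956]
contact_force: [-0.8, 0.6, 0.3]
grip_width: 49.9
(array([532.00778447,  18.99143376]), np.float64(0.4649913670256698))
283
(array([531.78964243,  18.80792868,  20.54520505]), np.float64(0.6442699392234222))
(array([534.31407806,  30.82458351]), np.float64(0.49489426892062804))
(array([532.72686084,  30.76674221,  14.62672081]), np.float64(0.36184302269968344))
[535.19811461  31.03800543 260.81304212] [3.14125359e+00 2.18949824e-03 2.95561511e+00] [0.001  0.0003 0.0318]
```

View pics/w2.png

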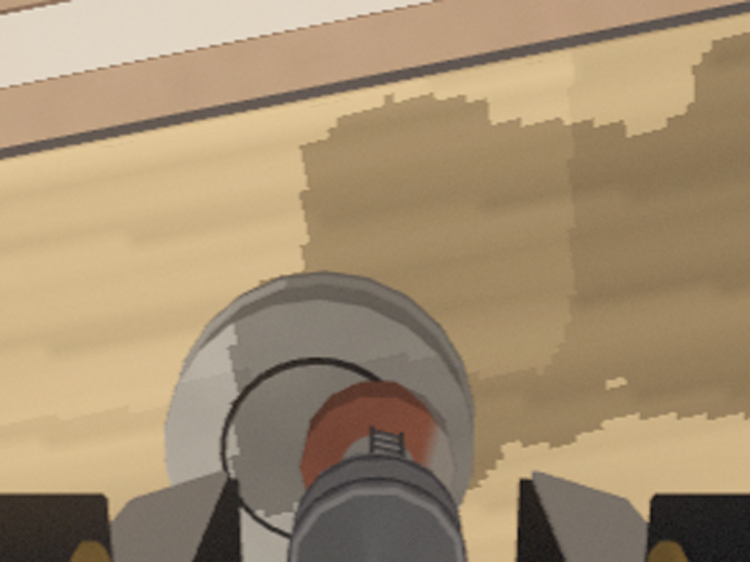

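The tower is centred between the fingers, which are at crop x 240 and 518 with the tank at x 378. I'll descend, then push slowly part of the way.

```bash
python3 -m pendant '[[[0.001,0,0.012],[0,0,0],0.05],[[0.001,0,0.022],[0,0,0],0.05],[[0.001,0,0.029],[0,0,0],0.05],[[0.001,0,0.031],[0,0,0],0.05],[[0.001,0,0.031],[0,0,0],0.05],[[0.001,0,0.031],[0,0,0],0.05]]' && python3 -m pendant '[[[0,-0.002,0],[0,0,0],0.05],[[0,-0.004,0],[0,0,0],0.05],[[0,-0.006,0],[0,0,0],0.05],[[0,-0.007,0],[0,0,0],0.05],[[0,-0.008,0],[0,0,0],0.05],[[0,-0.009,0],[0,0,0],0.05],[[0,-0.010,0],[0,0,0],0.05],[[0,-0.011,0],[0,0,0],0.05],[[0,-0.012,0],[0,0,0],0.05],[[0,-0.013,0],[0,0,0],0.05]]'
python3 - <<'E'
from h import *
w=snap("wrist","w3.png",(130,90,430,315),2.5)
for r in measure(w,np.array([532,19]))[:5]: print(r)
E
```

```text
time: 3.17
tool_pos: [534.0, 30.7, 228.8]
tcp_rot: [3.141, 0.0, 2.955]
contact_force: [0.2, -0.1, -0.1]
grip_width: 50.0
time: 4.0
tool_pos: [531.4, 18.0, 228.5]
tcp_rot: [3.141, 0.0, 2.955]
contact_force: [0.3, 0.6, 0.1]
grip_width: 50.2
(array([531.91984537,  18.89809817]), np.float64(0.4493953546241066))
391
(array([532.00264238,  18.95505191,  20.82395424]), np.float64(0.5097945688506434))
(array([533.36503322,  26.60259458]), np.float64(0.5514369382991244))
(array([531.49724075,  26.65343487,  14.39784044]), np.float64(0.3589119557186614))
```

View pics/w3.png

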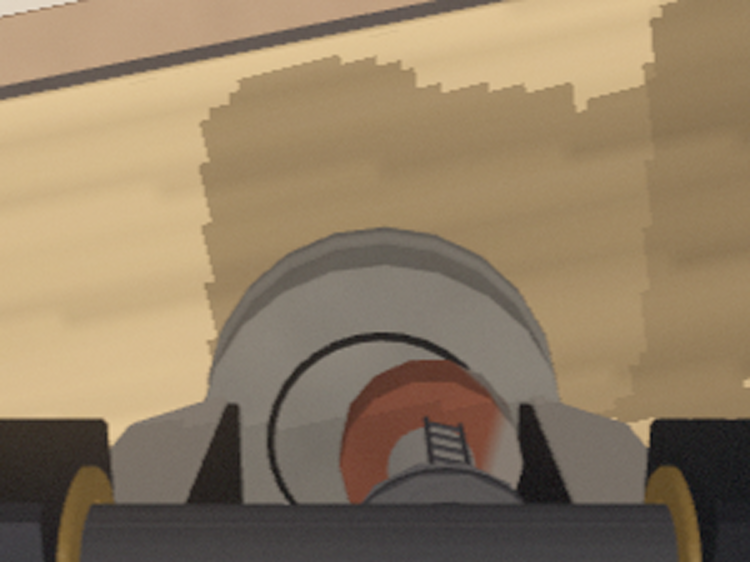

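The foot is at the right pad and has slid about 4.5 mm, and the pad position agrees with the vision result. About 8 mm remains in the same direction.

```bash
python3 -m pendant '[[[0,-0.001,0],[0,0,0],0.05],[[0,-0.002,0],[0,0,0],0.05],[[0,-0.003,0],[0,0,0],0.05],[[0,-0.004,0],[0,0,0],0.05],[[0,-0.005,0],[0,0,0],0.05],[[0,-0.006,0],[0,0,0],0.05],[[0,-0.007,0],[0,0,0],0.05],[[0,-0.0075,0],[0,0,0],0.05],[[0,-0.008,0],[0,0,0],0.05],[[0,-0.008,0],[0,0,0],0.05]]' && python3 -m pendant '[[[0,0.001,0],[0,0,0],0.05],[[0,0.003,0],[0,0,0],0.05],[[0,0.006,0],[0,0,0],0.05],[[0,0.009,0],[0,0,0],0.05],[[0,0.009,0],[0,0,0],0.05]]'
python3 - <<'E'
from h import *
w=capture("wrist")
for r in measure(w,np.array([532,19]))[:5]: print(r)
E
```

```text
time: 4.88
tool_pos: [529.9, 10.0, 228.4]
tcp_rot: [3.142, -0.0, 2.955]
contact_force: [-0.1, -0.4, 0.1]
grip_width: 50.0
time: 5.3
tool_pos: [531.7, 19.6, 228.5]
tcp_rot: [3.141, 0.0, 2.955]
contact_force: [-0.5, 0.1, 0.2]
grip_width: 50.1
(array([531.91949233,  18.77782577]), np.float64(0.4426334828014597))
576
(array([531.79297395,  18.80438375,  20.62072257]), np.float64(0.43230887592264805))
(array([531.89548897,  18.45787546]), np.float64(0.6386618979796638))
(array([530.0224193 ,  18.40100168,  14.38690748]), np.float64(0.5076717265941078))
```

It measures within 0.5 mm of centre. I'll raise the arm straight up and check.

```bash
python3 -m pendant '[[[0,0,-0.01],[0,0,0],0.05],[[0,0,-0.03],[0,0,0],0.05],[[0,0,-0.06],[0,0,0],0.05],[[0,0,-0.09],[0,0,0],0.05],[[0,0,-0.12],[0,0,0],0.05],[[0,0,-0.15],[0,0,0],0.05],[[0,0,-0.15],[0,0,0],0.05],[[0,0,-0.15],[0,0,0],0.05]]'
python3 - <<'E'
from h import *
w=capture("wrist"); 
for r in measure(w,np.array([532,19]))[:5]: print(r)
s=capture("side")
def cr(c,x0,y0,w,h,k): return cv2.resize(c["color"][y0:y0+h,x0:x0+w,::-1],None,fx=k,fy=k,interpolation=cv2.INTER_CUBIC)
x,y=proj(w,[532,19,50])[0].astype(int)
cv2.imwrite("pics/f1.png",np.hstack([cr(s,210,150,160,180,2.5),cr(w,max(x-60,0),y-68,120,135,450/135)[:450]]))
E
```

```text
time: 6.02
tool_pos: [531.6, 18.9, 380.9]
tcp_rot: [3.141, 0.005, 2.955]
contact_force: [-0.9, 0.4, -0.4]
grip_width: 49.9
(array([532.07336457,  18.75789564]), np.float64(0.4754962253205392))
169
(array([531.89587068,  18.76132771,  20.58062392]), np.float64(0.5333792032288504))
(array([532.07409702,  18.87303765]), np.float64(0.46694407992357584))
(array([530.66914291,  18.81450643,  14.8062663 ]), np.float64(0.36973303213106345))
```

View pics/f1.png

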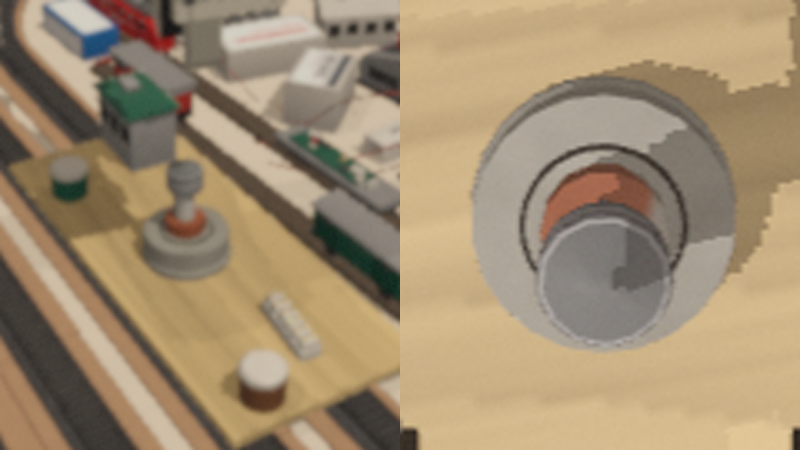

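The tower stands upright with an even gap between the foot and the ring: the ring's left edge is at crop x 523 and the foot's at 541, and their tops are at y 148 and 165. The pots, terminals, signal house and boxcar haven't moved. I'm handing in.

```bash
python3 -c "
from plant import close_job
print(close_job())"
```

```text
the job is handed in; nothing more can be done
None
```

The tower now stands upright inside the dark ring, and I've handed the job in at about 6 s on the robot's clock. I put the open fingers (50 mm apart) around it without gripping. One pad then slid the foot about 13 mm at roughly 12 mm/s, and I backed off and raised the arm clear.

**Position:** the last wrist picture put the ring centre at (532.1, 18.8) and the foot centre at (532.1, 18.9). That is about 0.1 mm off-centre, against the 4 mm allowed.

**Disagreement:** a second fit that left the foot's radius free gave a radius of 14.8 mm instead of 16 mm and put the foot about 1.4 mm off-centre in x. That fit is weaker because the tank hides the far side of the foot, and it is still within the limit.

**Surroundings:** by eye, in the last side picture, the pots, terminal block, signal house and boxcar stood where they were. I did not measure them. The contact force stayed at noise level, under 2 N.

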